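# Line up the bar tools by height

### The job

Set the four bar things - the tamper, the tablet jar, the shot glass and the flat dark distributor - out in order of height on the row of black rubber pads on the wooden board, one standing upright in the middle of each pad: the tallest on the pad beside the tall steel peg, then stepping down to the shortest on the pad at the other end, beside the low stud. Do not knock any of the four over on the way, and leave the milk pitcher and the steel cup behind them where they stand.

Things in the scene. Friction and masses are not known exactly. Their poses are not given: they have to be found in the camera images.
- tamper: loose coffee tamper, 106 mm tall: round steel foot 58 mm across up to 30 mm, dark handle above it. The handle can be gripped from above between 60 and 95 mm height, about 25 to 38 mm across; all round about its vertical axis. 0.36 to 0.63 kg. Origin: centre of its underside, z up
- tablet_jar: loose closed pale jar with a steel-coloured lid, upright cylinder 65 mm across, 84 mm tall, stiff enough to grip anywhere on its side. 0.12 to 0.21 kg. Origin: centre of its underside, z up
- shot_glass: loose small clear glass, round, 62 mm tall, 52 mm across at the rim tapering to 42 mm at the base, open at the top. Grip it across the outside at 35 to 50 mm height. 0.07 to 0.12 kg. Origin: centre of its underside, z up
- distributor: loose dark coffee distributor, a low round puck 38 mm tall, 67 mm across its upper part and narrower below. Grip it across the upper part. 0.25 to 0.43 kg. Origin: centre of its underside, z up
- pad_1: one of four identical fixed black rubber discs, 74 mm across, 4 mm thick, 100 mm apart in a straight row on a wooden board (pad top 14 mm above the worktop). Origin: centre of its underside, 4 mm below the surface things stand on; z up, y along the row from pad_1 (one end) to pad_4 (other end). The espresso machine (tray 124 mm high, handles above, from 0.54 m ahead of the robot) is close behind the board: travel on the robot's side of them and come down from straight above
- pad_2: one of four identical fixed black rubber discs, 74 mm across, 4 mm thick, 100 mm apart in a straight row on a wooden board (pad top 14 mm above the worktop). Origin: centre of its underside, 4 mm below the surface things stand on; z up, y along the row from pad_1 (one end) to pad_4 (other end). The espresso machine (tray 124 mm high, handles above, from 0.54 m ahead of the robot) is close behind the board: travel on the robot's side of them and come down from straight above
- pad_3: one of four identical fixed black rubber discs, 74 mm across, 4 mm thick, 100 mm apart in a straight row on a wooden board (pad top 14 mm above the worktop). Origin: centre of its underside, 4 mm below the surface things stand on; z up, y along the row from pad_1 (one end) to pad_4 (other end). The espresso machine (tray 124 mm high, handles above, from 0.54 m ahead of the robot) is close behind the board: travel on the robot's side of them and come down from straight above
- pad_4: one of four identical fixed black rubber discs, 74 mm across, 4 mm thick, 100 mm apart in a straight row on a wooden board (pad top 14 mm above the worktop). Origin: centre of its underside, 4 mm below the surface things stand on; z up, y along the row from pad_1 (one end) to pad_4 (other end). The espresso machine (tray 124 mm high, handles above, from 0.54 m ahead of the robot) is close behind the board: travel on the robot's side of them and come down from straight above
- peg: fixed upright dark steel peg with a round head, 77 mm tall and 30 mm across its foot, 29 mm across its head, on the board at one end of the row, in line with the pads and 80 mm from the centre of the end pad beside it; it marks the end for the tallest. It stands at either end of the row; at the other end, equally far out, is a low steel stud 10 mm high. Origin: centre of its foot, on the board
- pitcher_1: bystander: steel milk pitcher, 111 mm tall, 122 mm long over spout and handle, behind the work. Leave it. Origin: centre of its underside
- steel_cup: bystander: open steel cup, 76 mm across, 88 mm tall, behind the work. Leave it. Origin: centre of its underside

How it is judged:
By the outcome, as a careful person would: the job done as asked, in the order asked, and still so for the second after the job is handed in, with the robot touching nothing.
It also fails if it takes over 134 s, if anything falls off the work surface, if the arm or the gripper's body presses on something with over 40 N, if the wrist force passes 120 N, or if a joint passes its speed limit or range.

### The arm

A 6-joint arm with a two-finger parallel gripper is mounted at the origin on a cart in front of the work surface, level with it; the furniture and walls round the work are solid. World frame = base frame: x ahead of the robot, y to its left, z up, the work surface at z = 0. Lengths are in m, angles in degrees, forces in N, time in s.
With the tool pointing down it reaches from about 0.25 to 0.8 m from the base axis. Payload 8.5 kg.
Tool frame: the origin (TCP) lies between the finger pads; the fingertips stand 8 mm ahead of it and the grasp point (between the pads) lies 11 mm behind it; z points along the fingers, y is the line along which they close (so a half turn about z gives the same grasp; the last joint's range is limited). The gripper opens to 85 mm and grips with 20 to 120 N. Pads are 22 mm wide; open, the fingers measure 114 mm over their backs; the gripper's body (76 mm by 85 mm) begins 54 mm behind the grasp point. The pads swing forward as they close: fully open they stand 13 mm farther back than shut.
Start: joints at [67.494, 13.648, -0.773, 75.585, 0, 90], TCP at [0.201, 0.485, 0.212] pointing down, gripper open.
Joint ranges: [-152.45, 152.45], [-59.26, 108.67], [-65.41, 83.53], [-104.44, 129.93], [-82.83, 76.93], [-180, 180]. Speed limits (degrees/s): [127.2, 127.2, 159.86, 180, 180, 180].

### API

Orientations are given as [roll, pitch, yaw] about the fixed x, y, z axes, in that order (R = Rz(yaw) Ry(pitch) Rx(roll)).
In Python, from plant import status, vision, close_job, models gives the robot as it stands. The module is installed in compiled form; this text tells all that it offers.
- The arm moves only by the tool step_arm, never from a script. Its argument "rows" is a list of rows, each a list of 6 numbers: the shift along the tool's x, y, z each as a share of 10 cm, from -1 to 1, then the turn, a rotation vector about the tool's x, y, z each as a share of pi rad, from -1 to 1. In form: [[dx, dy, dz, wx, wy, wz], ...]. A call has 1 to 8 rows; each row is the pose to reach, as a shift and turn from the pose commanded when the call began, along the tool's axes at that moment, turning the shorter way round; what a row does not reach only later rows make up. A row lasts 1/12 s, in which the tool goes at most 41.7 mm and 7.16 degrees, less where a joint would pass 70% of its speed; a pose out of reach is approached as far as the arm can. A call with a number of a shift or a turn outside -1 to 1 is refused whole. A call with a gripper value outside its range is refused whole. "hand" is the opening, from 0 (shut) to 1 (fully open), set as the call begins (left out, the last holds). The fingers move at their own pace and stop on an object; "force" is the grip in N (left out, the last holds). Time passes only in rows, so rows that repeat a pose let the fingers close. It gives the time, the measured TCP pose, the force, the opening and the grip force at its end, in the units of the state.
- status.get_state(): the state, without advancing time (a new reading comes with each control period).
- vision.grab_frame(name): name is "scene" or "top" or "wrist"; returns the picture (420x560x3 uint8, red, green, blue); there is no depth.
- vision.camera_params(name): a dict with "fovy" (degrees; the focal length in pixels is half the picture's height over the tangent of half this angle, whatever the lens; pixels are square), "cx", "cy" (the principal point, pixels), "pose" (4x4, takes a point from camera to world coordinates); the wrist camera has in their place "T_tool_cam" (4x4, takes a point from camera to tool coordinates, whose origin is the TCP and whose axes are the flange's). Camera axes: x right, y down, z forward; pixel columns grow to the right and rows downward; lengths in m; the calibration is good to about 2 mm. The wrist camera is an equidistant fisheye: a pixel r from the principal point sees the ray r / f radians off the axis. A picture is of the moment at which its call begins: read the wrist's pose just before it. camera_params takes no time and is no camera call.
- close_job(): hands the job in; it is judged then, once.
Trained networks look in the newest picture that a camera, given by its name, has taken for a name from the list of things; names that differ only in an ending like _2 or _b are one class to them, and where a whole thing is asked for, a point or a joint stands for the part that bears it (a point fixed in the world has none). Each returns a list of dicts, best first, with "score" (0 to 1); they miss things now and then, are a little off and sometimes report something else, mostly with a low value. They report only what shows in the picture. A call takes as long as a camera call.
- models.search_frame(camera, thing): "bbox" ([left, top, right, bottom] in pixels, round what is visible of it).
- models.regions_of(camera, thing): "region" (420x560 bool, what is visible of it) and "bbox" ([left, top, right, bottom] in pixels, round what is visible of it).
- models.place_of(camera, thing): "position" ([row, column] in pixels: a listed point, or the origin of a listed thing).
The state is a dict: "clock": time; "joint_positions": joint angles; "joint_velocities": joint speeds; "joint_efforts": joint torques, N m; "position": TCP position; "orientation": TCP orientation; "wrist_force": force on the tool from outside, world axes, zero at the start; "moment": the same for the moment, N m; "gripper_width": finger opening in m; "grasp_force": force on a finger pad.
Only numpy, scipy, OpenCV 4.12 (cv2) and the standard library are available. Lean on these libraries where they do the work, as an engineer would, in place of code of your own. Each camera call takes 0.05 s, during which the arm holds its last target. There are 200 camera calls.

## Working session

There is one attempt and no reset: what is moved stays moved. The work goes in short steps, Python scripts to look and compute and a tool call to move; the robot and the scene stay as the last step left them, time stands still between calls to the robot, and variables do not carry over. Pictures are saved under pics/ and viewed, at most 14 in all, crops included, and the job is handed in when it is done.

Besides the shell and the picture viewer there is one more tool, called after ">>>" by a JSON object that holds its "op" and its "data". step_arm: Moves the arm, as the interface text tells. Shift numbers are shares of 10 cm and turn numbers shares of pi rad, none past 1 either way. Its arguments: {"type":"object","properties":{"rows":{"type":"array"},"hand":{"type":"number"},"force":{"type":"number"}},"required":["rows"]}

```bash
mkdir -p pics; cat > h.py <<'E'
import numpy as np, cv2
from plant import status, vision, models
def ray(name,u,v):
    p=vision.camera_params(name); f=210/np.tan(np.radians(p['fovy'])/2)
    T=np.array(p['pose']); d=T[:3,:3]@np.array([(u-p['cx'])/f,(v-p['cy'])/f,1]); return T[:3,3],d
def at(name,u,v,z):
    o,d=ray(name,u,v); return o+d*(z-o[2])/d[2]
def proj(name,X):
    p=vision.camera_params(name); f=210/np.tan(np.radians(p['fovy'])/2)
    T=np.array(p['pose']); c=T[:3,:3].T@(np.array(X)-T[:3,3]); return p['cx']+f*c[0]/c[2],p['cy']+f*c[1]/c[2]
E
python3 - <<'E'
from h import *
for n in ("scene","top"):
    im=vision.grab_frame(n); cv2.imwrite(f'pics/{n}0.png',im[:,:,::-1])
    print(n,np.round(np.array(vision.camera_params(n)['pose']),3).tolist(),vision.camera_params(n)['fovy'])
    for t,z in dict(tamper=0,tablet_jar=0,shot_glass=0,distributor=0,pad_1=.01,peg=.01,pitcher_1=0,steel_cup=0).items():
        for r in models.place_of(n,t)[:5]:
            v,u=r['position']; print(t,round(r['score'],2),round(u),round(v),at(n,u,v,z).round(3))
s=status.get_state();print(s['position'],s['orientation'],s['clock'],s['gripper_width'])
E
```

```text
scene [[0.564, -0.543, 0.622, -0.376], [-0.826, -0.366, 0.429, -0.579], [-0.005, -0.756, -0.655, 1.03], [0.0, 0.0, 0.0, 1.0]] 42.67234239642763
tamper 0.8 390 298 [ 0.467 -0.302  0.   ]
tablet_jar 0.88 410 270 [ 0.58  -0.303  0.   ]
shot_glass 0.88 333 274 [ 0.454 -0.145  0.   ]
shot_glass 0.69 298 260 [ 0.447 -0.044  0.   ]
distributor 0.84 353 252 [ 0.553 -0.15   0.   ]
pad_1 0.98 272 243 [0.451 0.046 0.01 ]
pad_1 0.7 244 228 [0.454 0.143 0.01 ]
pad_1 0.67 187 204 [0.443 0.346 0.01 ]
pad_1 0.66 214 219 [0.437 0.236 0.01 ]
peg 0.56 391 299 [ 0.455 -0.306  0.01 ]
peg 0.46 298 256 [ 0.449 -0.041  0.01 ]
pitcher_1 0.82 400 221 [ 0.736 -0.2    0.   ]
steel_cup 0.82 440 247 [ 0.702 -0.333  0.   ]
top [[-0.006, -0.998, 0.068, 0.461], [-1.0, 0.006, 0.001, 0.072], [-0.001, -0.068, -0.998, 1.491], [0.0, 0.0, 0.0, 1.0]] 50.31526537836535
tamper 0.84 400 242 [ 0.459 -0.308  0.   ]
tablet_jar 0.79 398 206 [ 0.581 -0.307  0.   ]
shot_glass 0.72 354 210 [ 0.568 -0.16   0.   ]
shot_glass 0.61 352 248 [ 0.442 -0.148  0.   ]
distributor 0.7 352 211 [ 0.564 -0.15   0.   ]
pad_1 0.92 298 245 [0.451 0.03  0.01 ]
pad_1 0.91 266 251 [0.434 0.137 0.01 ]
pad_1 0.86 207 245 [0.454 0.331 0.01 ]
pad_1 0.67 235 245 [0.454 0.237 0.01 ]
peg 0.4 320 241 [ 0.463 -0.044  0.01 ]
pitcher_1 0.82 365 161 [ 0.733 -0.198  0.   ]
pitcher_1 0.71 235 247 [0.446 0.238 0.   ]
steel_cup 0.74 407 169 [ 0.705 -0.339  0.   ]
[0.20094285 0.48496369 0.21227336] [-1.79992571e+02 -4.30518203e-04  1.57491847e+02] 0.9 0.08510858283053355
```

```bash
python3 -c "
import cv2
a=cv2.imread('pics/scene0.png')[170:350,150:480]; cv2.imwrite('pics/s1.png',cv2.resize(a,None,fx=2.4,fy=2.4,interpolation=2))
a=cv2.imread('pics/top0.png')[130:290,170:440]; cv2.imwrite('pics/t1.png',cv2.resize(a,None,fx=2.9,fy=2.9,interpolation=2))"
```

```text
(no output)
```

View pics/s1.png

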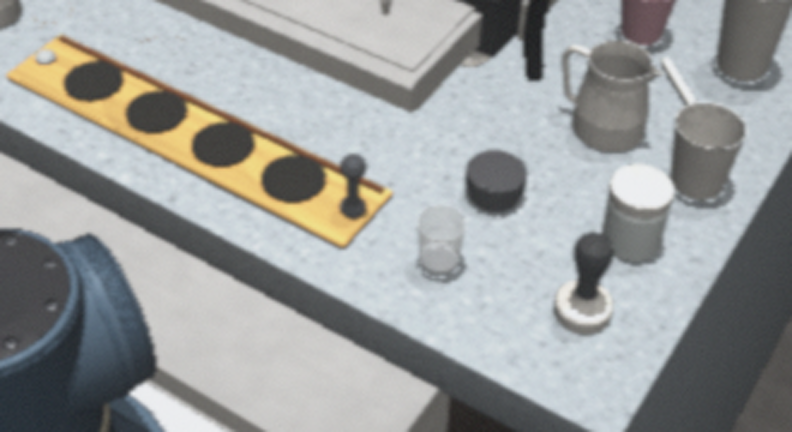

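View pics/t1.png

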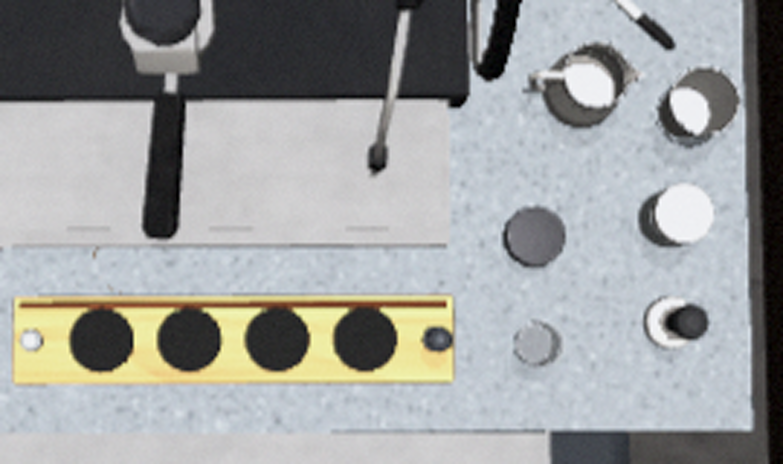

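The pictures show the peg at the right (y-negative) end of the board at scene crop (352,185), and the stud at the left at (45,57). All four things are upright, right of the board. In the top crop the pad centres are near (102/189/277/365, 339).

```bash
cat > loc.py <<'E'
from h import *
from scipy.optimize import least_squares
H=dict(tamper=[(29,0),(29,.03),(13,.033),(13,.06),(19,.09),(12,.106)],tablet_jar=[(32.5,0),(32.5,.084)],shot_glass=[(21,0),(26,.062)],distributor=[(29,.0),(33.5,.02),(33.5,.038)])
a=np.linspace(0,2*np.pi,40)
def mask(n,t,x,y):
    m=np.zeros((420*4,560*4),np.uint8)
    rings=[np.array([proj(n,(x+r/1e3*np.cos(b),y+r/1e3*np.sin(b),z)) for b in a]) for r,z in H[t]]
    for p,q in (zip(rings,rings[1:])): cv2.fillPoly(m,[cv2.convexHull(np.round(np.vstack([p,q])*4+1.5).astype(np.int32))],255)
    return cv2.resize(m,(560,420),interpolation=cv2.INTER_AREA)/255.
def fit(n,t,p0):
    rs=models.regions_of(n,t); g0=np.array(proj(n,(*p0,.03)))
    r=min(rs,key=lambda r:np.hypot(*(np.array([(r['bbox'][0]+r['bbox'][2])/2,(r['bbox'][1]+r['bbox'][3])/2])-g0)))
    R=r['region'].astype(float); yy,xx=np.mgrid[:420,:560]
    # align centroids of region and model silhouette
    c=lambda m:np.array([(m*xx).sum(),(m*yy).sum()])/m.sum()
    p=least_squares(lambda p:c(mask(n,t,*p))-c(R),p0,diff_step=.01).x
    m=mask(n,t,*p); return p,round(r['score'],2),round((np.minimum(m,R).sum()/np.maximum(m,R).sum()),2)
E
python3 - <<'E'
from loc import *
P0=dict(tamper=(.463,-.305),tablet_jar=(.58,-.305),shot_glass=(.448,-.147),distributor=(.558,-.15))
for n in ("top","scene"):
    im=vision.grab_frame(n)
    for t in P0: p,s,i=fit(n,t,P0[t]); print(n,t,p.round(4),s,i)
    g=im.max(2); k,l,st,c=cv2.connectedComponentsWithStats((g<70).astype(np.uint8))
    for j in range(1,k):
        if 300<st[j,4]<1500 or n=='scene' and 150<st[j,4]<1500:
            X=at(n,*c[j],.014)
            if .35<X[0]<.52 and -.1<X[1]<.4: print(n,st[j],X.round(4))
E
```

```text
Traceback (most recent call last):
  File "loc.py", line 16, in fit
    p=least_squares(lambda p:c(mask(n,t,*p))-c(R),p0,diff_step=.01).x
      ~~~~~~~~~~~~~^^^^^^^^^^^^^^^^^^^^^^^^^^^^^^^^^^^^^^^^^^^^^^^^
  File "loc.py", line 16, in <lambda>
    p=least_squares(lambda p:c(mask(n,t,*p))-c(R),p0,diff_step=.01).x
                               ~~~~^^^^^^^^
  File "loc.py", line 7, in mask
    rings=[np.array([proj(n,(x+r/1e3*np.cos(b),y+r/1e3*np.sin(b),z)) for b in a]) for r,z in H[t]]
                     ~~~~^^^^^^^^^^^^^^^^^^^^^^^^^^^^^^^^^^^^^^^^^^^
  File "h.py", line 9, in proj
    p=vision.camera_params(name); f=210/np.tan(np.radians(p['fovy'])/2)
ValueError: time passes only in moves, steps and waits
```

```bash
sed -i 's/p=vision.camera_params(name)/p=cp(name)/; s/^def ray/import functools\n@functools.cache\ndef cp(n): return vision.camera_params(n)\ndef ray/' h.py
sed -i 's/^    p=least_squares.*/    p=np.array(p0)\n    for _ in range(5):\n        d=at(n,*c(R),.04)-at(n,*c(mask(n,t,*p)),.04); p=p+d[:2]/' loc.py
python3 - <<'E'
from loc import *
P0=dict(tamper=(.463,-.305),tablet_jar=(.58,-.305),shot_glass=(.448,-.147),distributor=(.558,-.15))
for n in ("top","scene"):
    im=vision.grab_frame(n)
    for t in P0: p,s,i=fit(n,t,P0[t]); print(n,t,p.round(4),s,i)
    g=im.max(2); k,l,st,c=cv2.connectedComponentsWithStats((g<70).astype(np.uint8))
    for j in range(1,k):
        if 300<st[j,4]<1500 or n=='scene' and 150<st[j,4]<1500:
            X=at(n,*c[j],.014)
            if .35<X[0]<.52 and -.1<X[1]<.4: print(n,st[j],X.round(4))
E
```

```text
top tamper [ 0.4661 -0.3105] 0.73 0.93
top tablet_jar [ 0.5839 -0.3079] 0.8 0.9
top shot_glass [ 0.4424 -0.1551] 0.68 0.89
top distributor [ 0.5622 -0.1521] 0.82 0.91
top [195 237  21  21 352] [0.4473 0.3376 0.014 ]
top [225 236  21  22 354] [0.4474 0.2378 0.014 ]
top [255 236  21  22 353] [0.4475 0.1382 0.014 ]
top [286 236  21  22 350] [0.4473 0.0381 0.014 ]
scene tamper [ 0.4649 -0.3077] 0.65 0.82
scene tablet_jar [ 0.5855 -0.3068] 0.6 0.93
scene shot_glass [ 0.4415 -0.1522] 0.82 0.87
scene distributor [ 0.5626 -0.152 ] 0.67 0.94
scene [178 196  22  15 233] [0.4453 0.3397 0.014 ]
scene [204 209  22  16 265] [0.4447 0.2399 0.014 ]
scene [232 222  23  17 289] [0.4446 0.1396 0.014 ]
scene [260 236  24  17 314] [0.4447 0.0399 0.014 ]
```

>>> {"op": "step_arm", "data": {"rows": [[-0.845,-0.733,0,0,0,0.375],[-0.845,-0.733,0,0,0,0.375],[-0.845,-0.733,0,0,0,0.375],[-0.845,-0.733,0,0,0,0.375],[-0.845,-0.733,0,0,0,0.375],[-0.845,-0.733,0,0,0,0.375],[-0.845,-0.733,0,0,0,0.375],[-0.845,-0.733,0,0,0,0.375]], "hand": 1}}

```text
clock: 2.17
position: [0.2511, 0.3848, 0.2124]
orientation: [180.0, -0.0, 99.8]
wrist_force: [0.0, 0.2, 0.1]
gripper_width: 0.0849
grasp_force: 0.0
```

>>> {"op": "step_arm", "data": {"rows": [[-0.97,0.33,0,0,0,0.0567],[-0.97,0.33,0,0,0,0.0567],[-0.97,0.33,0,0,0,0.0567],[-0.97,0.33,0,0,0,0.0567],[-0.97,0.33,0,0,0,0.0567]]}}

```text
clock: 2.58
position: [0.301, 0.2947, 0.2125]
orientation: [180.0, -0.0, 89.9]
wrist_force: [0.0, 0.8, -0.4]
gripper_width: 0.0854
grasp_force: 0.0
```

>>> {"op": "step_arm", "data": {"rows": [[-1,0.3,0,0,0,0],[-1,0.3,0,0,0,0],[-1,0.3,0,0,0,0]]}}

```text
clock: 2.83
position: [0.3304, 0.1938, 0.2123]
orientation: [-180.0, 0.0, 90.1]
wrist_force: [-0.5, -0.6, -0.4]
gripper_width: 0.0852
grasp_force: 0.0
```

>>> {"op": "step_arm", "data": {"rows": [[-1,0.3,0,0,0,0],[-1,0.3,0,0,0,0],[-1,0.3,0,0,0,0]]}}

```text
clock: 3.08
position: [0.3611, 0.0934, 0.2125]
orientation: [180.0, 0.0, 90.0]
wrist_force: [1.2, 0.6, -0.1]
gripper_width: 0.0852
grasp_force: 0.0
```

>>> {"op": "step_arm", "data": {"rows": [[-1,0.3,0,0,0,0],[-1,0.3,0,0,0,0],[-1,0.3,0,0,0,0]]}}

```text
clock: 3.33
position: [0.3918, -0.007, 0.2125]
orientation: [179.9, 0.0, 90.0]
wrist_force: [-0.4, 0.6, 0.5]
gripper_width: 0.0851
grasp_force: 0.0
```

>>> {"op": "step_arm", "data": {"rows": [[-1,0.3,0,0,0,0],[-1,0.3,0,0,0,0],[-1,0.3,0,0,0,0]]}}

```text
clock: 3.58
position: [0.4222, -0.1073, 0.2123]
orientation: [179.9, 0.1, 90.0]
wrist_force: [1.0, 1.8, -0.4]
gripper_width: 0.0854
grasp_force: 0.0
```

>>> {"op": "step_arm", "data": {"rows": [[-1,0.3,0,0,0,0],[-1,0.3,0,0,0,0],[-1,0.3,0,0,0,0]]}}

```text
clock: 3.83
position: [0.4525, -0.2076, 0.212]
orientation: [179.9, 0.1, 90.0]
wrist_force: [0.3, 0.2, 0.3]
gripper_width: 0.0852
grasp_force: 0.0
```

>>> {"op": "step_arm", "data": {"rows": [[-1,0.145,0,0,0,0],[-1,0.145,0,0,0,0],[-1,0.145,0,0,0,0],[-1,0.145,0,0,0,0],[-1,0.145,0,0,0,0]]}}

```text
clock: 4.25
position: [0.4656, -0.3047, 0.2116]
orientation: [-180.0, -0.1, 90.0]
wrist_force: [0.3, 1.0, -0.5]
gripper_width: 0.0854
grasp_force: 0.0
```

```bash
cat >> h.py <<'E'
from scipy.spatial.transform import Rotation as Ro
def wrist():
    s=status.get_state(); im=vision.grab_frame('wrist'); c=cp('wrist')
    T=np.eye(4); T[:3,:3]=Ro.from_euler('xyz',s['orientation'],degrees=True).as_matrix(); T[:3,3]=s['position']
    return im,T@np.array(c['T_tool_cam']),c
def wat(W,u,v,z):
    im,T,c=W; f=210/np.tan(np.radians(c['fovy'])/2); d=np.array([u-c['cx'],v-c['cy']]); r=np.hypot(*d)
    th=r/f; k=T[:3,:3]@np.array([*(np.sin(th)*d/r),np.cos(th)]); return T[:3,3]+k*(z-T[2,3])/k[2]
def wproj(W,X):
    im,T,c=W; f=210/np.tan(np.radians(c['fovy'])/2); q=T[:3,:3].T@(np.array(X)-T[:3,3]); h=np.hypot(q[0],q[1])
    return np.array([c['cx'],c['cy']])+f*np.arctan2(h,q[2])*q[:2]/h
def wdraw(W,things,fn):
    im=W[0][:,:,::-1].copy(); im=cv2.resize(im,None,fx=1.4,fy=1.4); a=np.linspace(0,2*np.pi,41)
    for x,y,r,z in things:
        P=np.array([wproj(W,(x+r*np.cos(b),y+r*np.sin(b),z)) for b in a])*1.4
        cv2.polylines(im,[P.astype(np.int32)],True,(0,0,255),1)
    cv2.imwrite(fn,im)
E
python3 - <<'E'
from h import *
W=wrist()
for t in ('tamper','tablet_jar','shot_glass','distributor'):
    for r in models.place_of('wrist',t)[:2]: print(t,round(r['score'],2),wat(W,r['position'][1],r['position'][0],0).round(4))
wdraw(W,[(.4655,-.309,.029,.03),(.4655,-.309,.012,.106),(.4655,-.309,.029,0),(.5845,-.3075,.0325,.084),(.5845,-.3075,.0325,0),(.442,-.1535,.026,.062),(.442,-.1535,.021,0),(.5624,-.152,.0335,.038)],'pics/w1.png')
E
```

```text
tamper 0.64 [ 0.4604 -0.309   0.    ]
tablet_jar 0.58 [ 0.5836 -0.31    0.    ]
tablet_jar 0.21 [ 0.4633 -0.3108  0.    ]
shot_glass 0.79 [ 0.4403 -0.1523  0.    ]
distributor 0.78 [ 0.5623 -0.1539  0.    ]
```

View pics/w1.png

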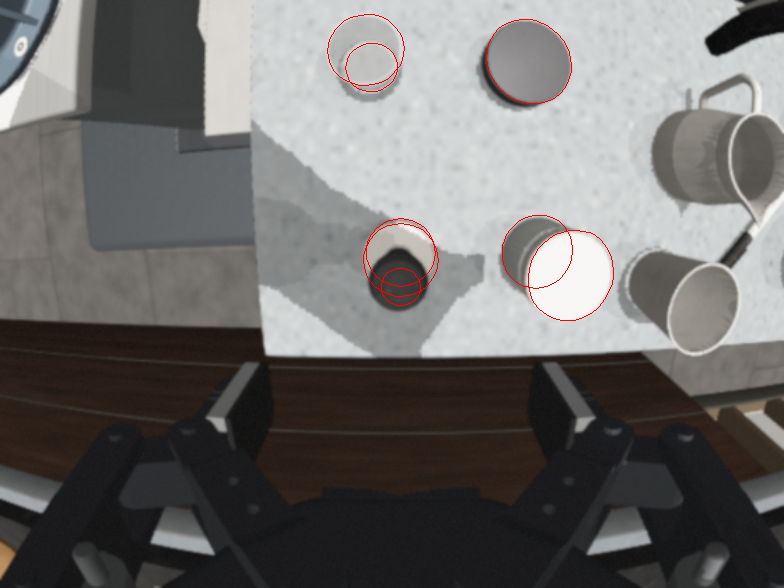

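The wrist overlay matches the tamper (400,285), jar lid (570,275), glass rim (366,50) and distributor (528,62) to within about 1–2 mm. Grasping the tamper now.

>>> {"op": "step_arm", "data": {"rows": [[-0.04,0,0,0,0,0],[-0.04,0,0.5,0,0,0],[-0.04,0,0.75,0,0,0],[-0.04,0,1,0,0,0],[-0.04,0,1,0,0,0],[-0.04,0,1,0,0,0]]}}

```text
clock: 5.0
position: [0.4644, -0.3081, 0.1121]
orientation: [-179.9, -0.1, 90.0]
wrist_force: [0.9, -0.6, 0.2]
gripper_width: 0.0854
grasp_force: 0.0
```

>>> {"op": "step_arm", "data": {"rows": [[0,0,0.2,0,0,0],[0,0,0.44,0,0,0],[0,0,0.44,0,0,0],[0,0,0.44,0,0,0]]}}

```text
clock: 5.33
position: [0.4654, -0.3089, 0.0697]
orientation: [180.0, 0.0, 90.0]
wrist_force: [0.2, -0.0, -0.2]
gripper_width: 0.0856
grasp_force: 0.0
```

>>> {"op": "step_arm", "data": {"rows": [[0,0,0,0,0,0],[0,0,0,0,0,0],[0,0,0,0,0,0],[0,0,0,0,0,0],[0,0,0,0,0,0],[0,0,0,0,0,0],[0,0,0,0,0,0],[0,0,0,0,0,0]], "hand": 0, "force": 50}}

```text
clock: 6.0
position: [0.4653, -0.3093, 0.0698]
orientation: [179.9, 0.1, 90.0]
wrist_force: [-2.1, -0.5, 8.6]
gripper_width: 0.0349
grasp_force: 48.9
```

>>> {"op": "step_arm", "data": {"rows": [[0,0,-0.15,0,0,0],[0,0,-0.4,0,0,0],[0,0,-0.7,0,0,0],[0,0,-1,0,0,0],[0,0,-1,0,0,0]]}}

```text
clock: 6.42
position: [0.467, -0.31, 0.1738]
orientation: [179.7, 0.2, 90.0]
wrist_force: [1.2, -0.9, -4.4]
gripper_width: 0.0349
grasp_force: 51.4
```

>>> {"op": "step_arm", "data": {"rows": [[0,0,-0.3,0,0,0],[0.2,-0.1,-0.4,0,0,0],[0.5,-0.2,-0.4,0,0,0],[0.8,-0.2,-0.4,0,0,0],[1,-0.2,-0.4,0,0,0]]}}

```text
clock: 6.83
position: [0.4436, -0.2065, 0.2076]
orientation: [-179.9, -0.1, 90.0]
wrist_force: [-0.8, 1.0, -4.9]
gripper_width: 0.0349
grasp_force: 52.0
```

>>> {"op": "step_arm", "data": {"rows": [[0.33,0,0,0,0,0],[0.67,0,0,0,0,0],[1,0,0,0,0,0]]}}

```text
clock: 7.08
position: [0.4441, -0.1072, 0.2074]
orientation: [-179.9, -0.0, 89.9]
wrist_force: [0.7, -0.4, -5.3]
gripper_width: 0.0348
grasp_force: 51.9
```

>>> {"op": "step_arm", "data": {"rows": [[0.33,0,0,0,0,0],[0.67,0,0,0,0,0],[1,0,0,0,0,0]]}}

```text
clock: 7.33
position: [0.4441, -0.0071, 0.2075]
orientation: [-179.9, -0.0, 90.0]
wrist_force: [0.4, -0.2, -5.1]
gripper_width: 0.0349
grasp_force: 52.0
```

>>> {"op": "step_arm", "data": {"rows": [[0.25,0,0,0,0,0],[0.4,0,0,0,0,0],[0.48,0,0,0,0,0],[0.48,0,0,0,0,0],[0.48,0,0,0,0,0],[0.48,0,0,0,0,0]]}}

```text
clock: 7.83
position: [0.4449, 0.0384, 0.208]
orientation: [-180.0, 0.0, 90.0]
wrist_force: [-0.1, 0.2, -4.7]
gripper_width: 0.0349
grasp_force: 52.0
```

```bash
python3 - <<'E'
from h import *
W=wrist()
p=[(.4465,.0388+.1*i,.037,.014) for i in range(4)]
wdraw(W,p,'pics/w2.png')
E
```

```text
(no output)
```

View pics/w2.png

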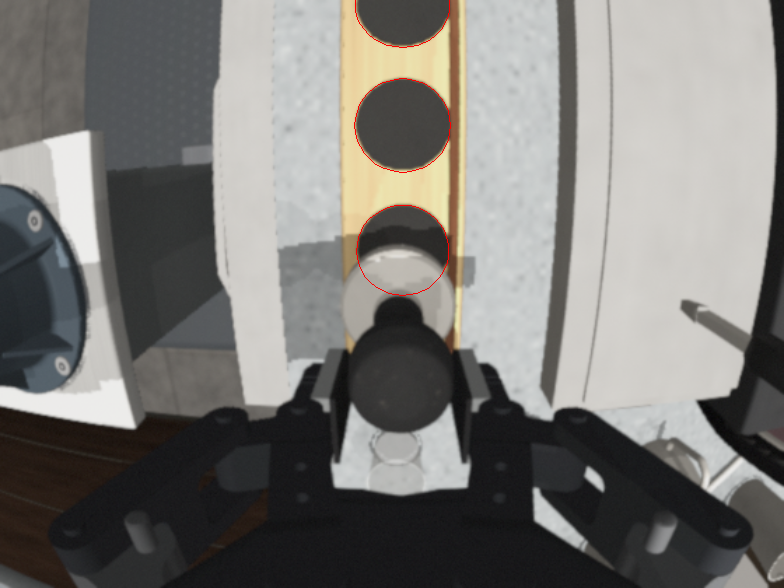

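Pad outlines coincide with the pads (pad centres at (403,250) and (403,125)). The tamper hangs upright in the fingers, so I can lower it.

>>> {"op": "step_arm", "data": {"rows": [[0,0.015,0.3,0,0,0],[0,0.015,0.6,0,0,0],[0,0.015,0.8,0,0,0],[0,0.015,0.95,0,0,0],[0,0.015,1,0,0,0],[0,0.015,1,0,0,0],[0,0.015,1,0,0,0]]}}

```text
clock: 8.47
position: [0.447, 0.0388, 0.1089]
orientation: [180.0, 0.0, 89.9]
wrist_force: [-0.3, -0.5, -5.7]
gripper_width: 0.0351
grasp_force: 52.0
```

>>> {"op": "step_arm", "data": {"rows": [[0,0,0.08,0,0,0],[0,0,0.15,0,0,0],[0,0,0.19,0,0,0],[0,0,0.21,0,0,0],[0,0,0.22,0,0,0],[0,0,0.22,0,0,0],[0,0,0.22,0,0,0]]}}

```text
clock: 9.05
position: [0.4467, 0.0393, 0.0865]
orientation: [180.0, 0.0, 90.0]
wrist_force: [0.2, -0.4, -5.1]
gripper_width: 0.0344
grasp_force: 52.0
```

Bottom now about 2–3 mm above the pad, so I lower slowly to contact.

>>> {"op": "step_arm", "data": {"rows": [[0,0,0.01,0,0,0],[0,0,0.02,0,0,0],[0,0,0.02,0,0,0],[0,0,0.02,0,0,0]]}}

```text
clock: 9.38
position: [0.4465, 0.0393, 0.0843]
orientation: [-180.0, 0.0, 90.0]
wrist_force: [-0.3, 0.2, -4.6]
gripper_width: 0.0346
grasp_force: 52.0
```

>>> {"op": "step_arm", "data": {"rows": [[0,0,0.005,0,0,0],[0,0,0.01,0,0,0],[0,0,0.01,0,0,0],[0,0,0.01,0,0,0]]}}

```text
clock: 9.72
position: [0.4467, 0.0392, 0.084]
orientation: [180.0, 0.0, 90.0]
wrist_force: [-3.2, 0.1, 5.2]
gripper_width: 0.0351
grasp_force: 53.1
```

>>> {"op": "step_arm", "data": {"rows": [[0,0,0,0,0,0],[0,0,0,0,0,0],[0,0,0,0,0,0],[0,0,0,0,0,0],[0,0,0,0,0,0],[0,0,0,0,0,0]], "hand": 1}}

```text
clock: 10.22
position: [0.4467, 0.0393, 0.0833]
orientation: [180.0, 0.0, 90.0]
wrist_force: [-0.3, -0.1, -0.3]
gripper_width: 0.0856
grasp_force: 0.0
```

>>> {"op": "step_arm", "data": {"rows": [[0,0,-0.2,0,0,0],[0,0,-0.5,0,0,0],[0,0,-0.8,0,0,0],[0,0,-1,0,0,0],[0,0,-1,0,0,0]]}}

```text
clock: 10.63
position: [0.4488, 0.0395, 0.1872]
orientation: [179.6, -0.0, 90.0]
wrist_force: [-0.1, 0.2, -1.0]
gripper_width: 0.0853
grasp_force: 0.0
```

>>> {"op": "step_arm", "data": {"rows": [[-0.33,0,-0.3,0,0,0],[-0.67,0,-0.3,0,0,0],[-1,0,-0.3,0,0,0]]}}

```text
clock: 10.88
position: [0.4472, -0.0617, 0.2143]
orientation: [179.9, 0.0, 90.1]
wrist_force: [0.3, 0.0, -0.2]
gripper_width: 0.0852
grasp_force: 0.0
```

>>> {"op": "step_arm", "data": {"rows": [[-0.33,0,0,0,0,0],[-0.67,0,0,0,0,0],[-1,0,0,0,0,0]]}}

```text
clock: 11.13
position: [0.4461, -0.1624, 0.2128]
orientation: [-180.0, 0.0, 90.0]
wrist_force: [0.6, 1.0, 0.3]
gripper_width: 0.0854
grasp_force: 0.0
```

>>> {"op": "step_arm", "data": {"rows": [[-0.33,0.2,0,0,0,0],[-0.67,0.5,0,0,0,0],[-1,0.8,0,0,0,0]]}}

```text
clock: 11.38
position: [0.5223, -0.2578, 0.213]
orientation: [180.0, 0.0, 89.9]
wrist_force: [1.4, 0.3, 0.5]
gripper_width: 0.0857
grasp_force: 0.0
```

>>> {"op": "step_arm", "data": {"rows": [[-0.25,0.3,0,0,0,0],[-0.468,0.58,0,0,0,0],[-0.468,0.58,0,0,0,0],[-0.468,0.58,0,0,0,0],[-0.468,0.58,0,0,0,0]]}}

```text
clock: 11.8
position: [0.5795, -0.3023, 0.212]
orientation: [-179.9, -0.1, 90.0]
wrist_force: [0.5, 0.6, 0.3]
gripper_width: 0.0852
grasp_force: 0.0
```

>>> {"op": "step_arm", "data": {"rows": [[0,0,0,0,0,0],[0,0,0,0,0,0],[0,0,0,0,0,0]]}}

```text
clock: 12.05
position: [0.5796, -0.302, 0.2142]
orientation: [180.0, 0.0, 90.0]
wrist_force: [-0.8, 0.2, -0.1]
gripper_width: 0.0857
grasp_force: 0.0
```

```bash
python3 - <<'E'
from h import *
print(status.get_state()['position'])
W=wrist()
for t in ('tablet_jar','shot_glass','distributor'):
    for r in models.place_of('wrist',t)[:1]: print(t,round(r['score'],2),wat(W,r['position'][1],r['position'][0],0).round(4))
im=W[0]; g=(im.min(2)>225).astype(np.uint8)
k,l,st,c=cv2.connectedComponentsWithStats(g)
for j in range(1,k):
    if st[j,4]>400: print(st[j],wat(W,*c[j],.084).round(4))
E
```

```text
[ 0.57963002 -0.30201754  0.21423814]
tablet_jar 0.78 [ 0.5807 -0.3037  0.    ]
shot_glass 0.62 [ 0.4363 -0.1554  0.    ]
distributor 0.85 [ 0.5632 -0.1502  0.    ]
[421  85  17  44 517] [ 0.7151 -0.2152  0.084 ]
[378 190  32  34 669] [ 0.6862 -0.3165  0.084 ]
```

>>> {"op": "step_arm", "data": {"rows": [[-0.05,0.045,0,0,0,0],[-0.05,0.045,0.3,0,0,0],[-0.05,0.045,0.6,0,0,0],[-0.05,0.045,0.8,0,0,0],[-0.05,0.045,0.8,0,0,0],[-0.05,0.045,0.8,0,0,0]]}}

```text
clock: 12.75
position: [0.5842, -0.3077, 0.1328]
orientation: [-179.9, -0.0, 90.0]
wrist_force: [0.7, -0.0, 0.6]
gripper_width: 0.085
grasp_force: 0.0
```

```bash
python3 - <<'E'
from h import *
s=status.get_state();print(s['position'])
W=wrist(); wdraw(W,[(.584,-.307,.0325,.084)],'pics/w3.png')
E
```

```text
[ 0.58420494 -0.30766014  0.13277005]
```

View pics/w3.png

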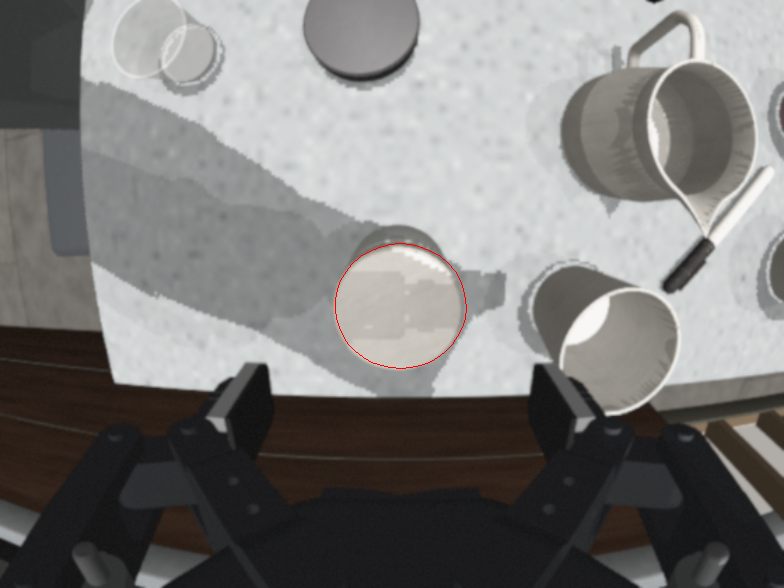

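The lid at (400,305) matches the predicted circle exactly and sits centred between the fingers.

>>> {"op": "step_arm", "data": {"rows": [[0,0,0.25,0,0,0],[0,0,0.5,0,0,0],[0,0,0.75,0,0,0],[0,0,0.89,0,0,0],[0,0,0.89,0,0,0],[0,0,0.89,0,0,0]]}}

```text
clock: 13.3
position: [0.5853, -0.3081, 0.0457]
orientation: [179.9, 0.0, 90.0]
wrist_force: [0.2, 0.1, 1.1]
gripper_width: 0.0853
grasp_force: 0.0
```

>>> {"op": "step_arm", "data": {"rows": [[0,0,0,0,0,0],[0,0,0,0,0,0],[0,0,0,0,0,0],[0,0,0,0,0,0],[0,0,0,0,0,0],[0,0,0,0,0,0],[0,0,0,0,0,0]], "hand": 0, "force": 35}}

```text
clock: 13.88
position: [0.5856, -0.3084, 0.047]
orientation: [179.8, 0.1, 90.0]
wrist_force: [-1.1, 0.8, 4.8]
gripper_width: 0.0638
grasp_force: 37.0
```

>>> {"op": "step_arm", "data": {"rows": [[0,0,-0.15,0,0,0],[0,0,-0.4,0,0,0],[0,0,-0.7,0,0,0],[0,0,-1,0,0,0],[0,0,-1,0,0,0]]}}

```text
clock: 14.3
position: [0.5874, -0.3092, 0.1522]
orientation: [179.5, 0.3, 90.0]
wrist_force: [1.5, -0.3, -1.9]
gripper_width: 0.0632
grasp_force: 39.8
```

>>> {"op": "step_arm", "data": {"rows": [[0,0,-0.3,0,0,0],[0,0,-0.6,0,0,0],[0.2,-0.3,-0.6,0,0,0],[0.5,-0.6,-0.6,0,0,0],[0.8,-1,-0.6,0,0,0]]}}

```text
clock: 14.72
position: [0.4919, -0.2326, 0.2051]
orientation: [179.9, 0.0, 90.0]
wrist_force: [-0.7, 0.3, -1.7]
gripper_width: 0.0634
grasp_force: 39.9
```

>>> {"op": "step_arm", "data": {"rows": [[0.33,-0.2,0,0,0,0],[0.67,-0.45,0,0,0,0],[1,-0.45,0,0,0,0]]}}

```text
clock: 14.97
position: [0.4427, -0.1319, 0.2053]
orientation: [-180.0, 0.0, 89.9]
wrist_force: [2.1, -0.7, -1.6]
gripper_width: 0.0636
grasp_force: 40.0
```

>>> {"op": "step_arm", "data": {"rows": [[0.33,0,0,0,0,0],[0.67,0,0,0,0,0],[1,0,0,0,0,0]]}}

```text
clock: 15.22
position: [0.4467, -0.0317, 0.2055]
orientation: [179.9, 0.0, 90.0]
wrist_force: [1.4, -0.4, -1.7]
gripper_width: 0.0635
grasp_force: 40.0
```

>>> {"op": "step_arm", "data": {"rows": [[0.33,0,0,0,0,0],[0.67,0,0,0,0,0],[1,0,0,0,0,0]]}}

```text
clock: 15.47
position: [0.4469, 0.0686, 0.2053]
orientation: [179.9, -0.0, 90.0]
wrist_force: [1.0, 0.6, -2.6]
gripper_width: 0.0636
grasp_force: 40.0
```

>>> {"op": "step_arm", "data": {"rows": [[0.33,0,0,0,0,0],[0.6,0,0,0,0,0],[0.71,0,0,0,0,0],[0.71,0,0,0,0,0],[0.71,0,0,0,0,0],[0.71,0,0,0,0,0]]}}

```text
clock: 15.97
position: [0.4469, 0.1371, 0.2046]
orientation: [180.0, 0.0, 90.0]
wrist_force: [-0.5, -0.4, -1.9]
gripper_width: 0.0636
grasp_force: 39.9
```

>>> {"op": "step_arm", "data": {"rows": [[0.01,0,0.3,0,0,0],[0.01,0,0.6,0,0,0],[0.01,0,0.85,0,0,0],[0.01,0,1,0,0,0],[0.01,0,1,0,0,0]]}}

```text
clock: 16.38
position: [0.4449, 0.1369, 0.1016]
orientation: [-179.7, 0.1, 89.9]
wrist_force: [-1.2, -0.8, -2.4]
gripper_width: 0.0638
grasp_force: 40.0
```

>>> {"op": "step_arm", "data": {"rows": [[0,0,0.15,0,0,0],[0,0,0.28,0,0,0],[0,0,0.36,0,0,0],[0,0,0.36,0,0,0],[0,0,0.36,0,0,0],[0,0,0.36,0,0,0]]}}

```text
clock: 16.88
position: [0.4476, 0.1388, 0.0693]
orientation: [179.9, -0.0, 90.0]
wrist_force: [-0.2, 0.6, -1.0]
gripper_width: 0.0637
grasp_force: 40.1
```

>>> {"op": "step_arm", "data": {"rows": [[0,-0.01,0.02,0,0,0],[0,-0.01,0.04,0,0,0],[0,-0.01,0.06,0,0,0],[0,-0.01,0.06,0,0,0],[0,-0.01,0.06,0,0,0]]}}

```text
clock: 17.3
position: [0.4458, 0.1389, 0.0622]
orientation: [-180.0, 0.0, 90.0]
wrist_force: [0.9, -0.1, -2.4]
gripper_width: 0.0635
grasp_force: 40.1
```

>>> {"op": "step_arm", "data": {"rows": [[0,0,0.01,0,0,0],[0,0,0.015,0,0,0],[0,0,0.015,0,0,0]]}}

```text
clock: 17.55
position: [0.446, 0.139, 0.0611]
orientation: [180.0, -0.0, 90.0]
wrist_force: [-1.0, -0.7, 2.6]
gripper_width: 0.0637
grasp_force: 40.6
```

>>> {"op": "step_arm", "data": {"rows": [[0,0,0,0,0,0],[0,0,0,0,0,0],[0,0,0,0,0,0],[0,0,0,0,0,0],[0,0,0,0,0,0],[0,0,0,0,0,0]], "hand": 1}}

```text
clock: 18.05
position: [0.4459, 0.1389, 0.0608]
orientation: [180.0, 0.0, 90.0]
wrist_force: [0.9, 0.1, 0.7]
gripper_width: 0.0856
grasp_force: 0.0
```

>>> {"op": "step_arm", "data": {"rows": [[0,0,-0.2,0,0,0],[0,0,-0.5,0,0,0],[0,0,-0.8,0,0,0],[0,0,-1,0,0,0],[0,0,-1,0,0,0]]}}

```text
clock: 18.47
position: [0.4481, 0.1395, 0.1648]
orientation: [179.7, -0.1, 90.0]
wrist_force: [0.5, 0.7, 0.3]
gripper_width: 0.0853
grasp_force: 0.0
```

>>> {"op": "step_arm", "data": {"rows": [[-0.2,0,-0.4,0,0,0],[-0.5,0,-0.4,0,0,0],[-0.8,0,-0.4,0,0,0],[-1,0,-0.4,0,0,0]]}}

```text
clock: 18.8
position: [0.4458, 0.0372, 0.2009]
orientation: [180.0, 0.0, 90.0]
wrist_force: [-0.2, 0.2, -0.2]
gripper_width: 0.0854
grasp_force: 0.0
```

>>> {"op": "step_arm", "data": {"rows": [[-0.33,0,0,0,0,0],[-0.67,0,0,0,0,0],[-1,0,0,0,0,0]]}}

```text
clock: 19.05
position: [0.4454, -0.0625, 0.2003]
orientation: [-180.0, 0.0, 90.0]
wrist_force: [0.5, 0.2, 0.6]
gripper_width: 0.0855
grasp_force: 0.0
```

>>> {"op": "step_arm", "data": {"rows": [[-0.33,-0.04,0,0,0,0],[-0.67,-0.04,0,0,0,0],[-0.92,-0.04,0.1,0,0,0],[-0.92,-0.04,0.4,0,0,0],[-0.92,-0.04,0.7,0,0,0],[-0.92,-0.04,0.7,0,0,0],[-0.92,-0.04,0.7,0,0,0]]}}

```text
clock: 19.63
position: [0.4405, -0.1527, 0.1298]
orientation: [-179.8, -0.1, 90.0]
wrist_force: [0.1, -0.5, -0.4]
gripper_width: 0.0849
grasp_force: 0.0
```

```bash
python3 - <<'E'
from h import *
s=status.get_state();print(s['position'])
W=wrist(); wdraw(W,[(.442,-.1535,.026,.062),(.442,-.1535,.021,0),(.5624,-.152,.0335,.038)],'pics/w4.png')
E
```

```text
[ 0.44046426 -0.15272097  0.12980171]
```

View pics/w4.png

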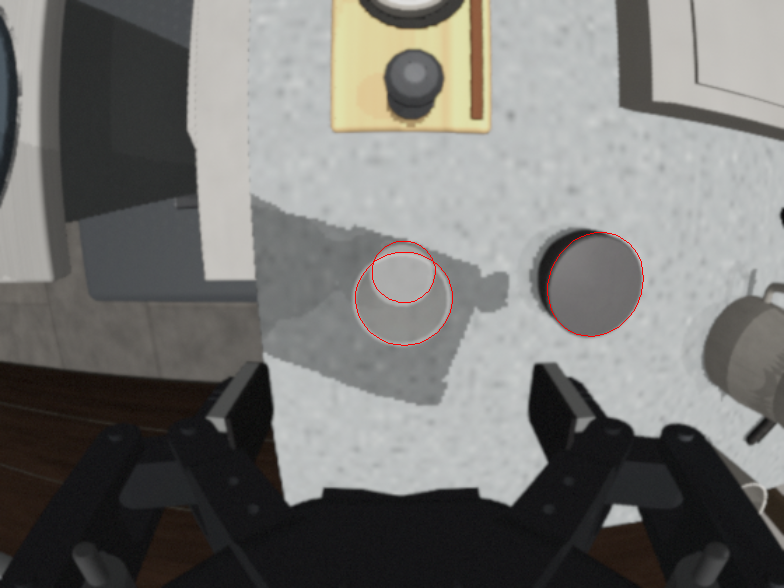

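The glass outlines (rim (403,298), base (403,272)) match, so I grasp at about 42 mm height.

>>> {"op": "step_arm", "data": {"rows": [[-0.007,0.015,0.25,0,0,0],[-0.007,0.015,0.5,0,0,0],[-0.007,0.015,0.75,0,0,0],[-0.007,0.015,0.97,0,0,0],[-0.007,0.015,0.97,0,0,0],[-0.007,0.015,0.97,0,0,0]]}}

```text
clock: 20.18
position: [0.4439, -0.1536, 0.0348]
orientation: [-180.0, 0.0, 90.0]
wrist_force: [0.6, 0.8, 0.5]
gripper_width: 0.0855
grasp_force: 0.0
```

>>> {"op": "step_arm", "data": {"rows": [[0,0,0,0,0,0],[0,0,0,0,0,0],[0,0,0,0,0,0],[0,0,0,0,0,0],[0,0,0,0,0,0],[0,0,0,0,0,0],[0,0,0,0,0,0]], "hand": 0, "force": 25}}

```text
clock: 20.77
position: [0.4444, -0.1543, 0.0356]
orientation: [179.9, 0.1, 90.0]
wrist_force: [-2.1, -0.2, 9.1]
gripper_width: 0.0504
grasp_force: 24.1
```

>>> {"op": "step_arm", "data": {"rows": [[0,0,-0.15,0,0,0],[0,0,-0.4,0,0,0],[0,0,-0.7,0,0,0],[0,0,-1,0,0,0],[0,0,-1,0,0,0]]}}

```text
clock: 21.18
position: [0.4463, -0.1548, 0.1397]
orientation: [179.5, 0.2, 90.0]
wrist_force: [0.6, 0.2, -0.9]
gripper_width: 0.0496
grasp_force: 26.4
```

>>> {"op": "step_arm", "data": {"rows": [[0,0,-0.3,0,0,0],[0,0,-0.6,0,0,0],[0.2,0.04,-0.7,0,0,0],[0.5,0.04,-0.7,0,0,0],[0.8,0.04,-0.7,0,0,0]]}}

```text
clock: 21.6
position: [0.4481, -0.0735, 0.2051]
orientation: [179.8, 0.0, 89.9]
wrist_force: [0.6, 0.9, -0.8]
gripper_width: 0.0499
grasp_force: 26.8
```

>>> {"op": "step_arm", "data": {"rows": [[0.33,0,0,0,0,0],[0.67,0,0,0,0,0],[1,0,0,0,0,0]]}}

```text
clock: 21.85
position: [0.4471, 0.0276, 0.2043]
orientation: [179.9, -0.0, 90.0]
wrist_force: [0.4, -0.4, -1.1]
gripper_width: 0.0501
grasp_force: 26.8
```

>>> {"op": "step_arm", "data": {"rows": [[0.33,0,0,0,0,0],[0.67,0,0,0,0,0],[1,0,0,0,0,0]]}}

```text
clock: 22.1
position: [0.4471, 0.1279, 0.2043]
orientation: [179.9, -0.0, 90.0]
wrist_force: [1.2, -0.2, -1.1]
gripper_width: 0.05
grasp_force: 26.8
```

>>> {"op": "step_arm", "data": {"rows": [[0.33,0,0,0,0,0],[0.6,0,0,0,0,0],[0.8,0,0,0,0,0],[1,0,0,0,0,0]]}}

```text
clock: 22.43
position: [0.4471, 0.2278, 0.2041]
orientation: [180.0, -0.0, 90.1]
wrist_force: [0.9, -1.0, -1.1]
gripper_width: 0.05
grasp_force: 26.8
```

>>> {"op": "step_arm", "data": {"rows": [[0.13,0,0,0,0,0],[0.13,0,0.2,0,0,0],[0.13,0,0.5,0,0,0],[0.13,0,0.8,0,0,0],[0.13,0,1,0,0,0],[0.13,0,1,0,0,0],[0.13,0,1,0,0,0]]}}

```text
clock: 23.02
position: [0.4469, 0.2387, 0.1037]
orientation: [-179.9, 0.1, 90.0]
wrist_force: [0.3, 0.5, 0.3]
gripper_width: 0.0498
grasp_force: 26.9
```

>>> {"op": "step_arm", "data": {"rows": [[0,0,0.2,0,0,0],[0,0,0.38,0,0,0],[0,0,0.47,0,0,0],[0,0,0.49,0,0,0],[0,0,0.49,0,0,0],[0,0,0.49,0,0,0]]}}

```text
clock: 23.52
position: [0.4482, 0.2395, 0.056]
orientation: [179.9, -0.0, 90.0]
wrist_force: [-0.1, 0.7, -0.4]
gripper_width: 0.0497
grasp_force: 26.9
```

>>> {"op": "step_arm", "data": {"rows": [[0,0,0.01,0,0,0],[0,0,0.02,0,0,0],[0,0,0.03,0,0,0],[0,0,0.03,0,0,0],[0,0,0.03,0,0,0]]}}

```text
clock: 23.93
position: [0.4474, 0.2392, 0.0518]
orientation: [-180.0, 0.0, 90.0]
wrist_force: [0.3, 0.1, -2.5]
gripper_width: 0.0498
grasp_force: 26.9
```

>>> {"op": "step_arm", "data": {"rows": [[0,0,0.01,0,0,0],[0,0,0.015,0,0,0],[0,0,0.015,0,0,0],[0,0,0.015,0,0,0]]}}

```text
clock: 24.27
position: [0.4474, 0.2392, 0.0502]
orientation: [-180.0, 0.0, 90.0]
wrist_force: [-0.5, 0.7, -2.1]
gripper_width: 0.0496
grasp_force: 26.9
```

>>> {"op": "step_arm", "data": {"rows": [[0,-0.005,0.01,0,0,0],[0,-0.005,0.01,0,0,0],[0,-0.005,0.01,0,0,0]]}}

```text
clock: 24.52
position: [0.4473, 0.2394, 0.0498]
orientation: [179.9, -0.0, 90.0]
wrist_force: [0.2, 0.2, 4.7]
gripper_width: 0.0498
grasp_force: 27.5
```

>>> {"op": "step_arm", "data": {"rows": [[0,0,0,0,0,0],[0,0,0,0,0,0],[0,0,0,0,0,0],[0,0,0,0,0,0],[0,0,0,0,0,0],[0,0,0,0,0,0]], "hand": 1}}

```text
clock: 25.02
position: [0.4469, 0.2392, 0.0492]
orientation: [-180.0, 0.0, 90.0]
wrist_force: [0.5, -0.1, 0.4]
gripper_width: 0.0855
grasp_force: 0.0
```

>>> {"op": "step_arm", "data": {"rows": [[0,0,-0.2,0,0,0],[0,0,-0.5,0,0,0],[0,0,-0.8,0,0,0],[0,0,-1,0,0,0],[0,0,-1,0,0,0]]}}

```text
clock: 25.43
position: [0.4489, 0.2403, 0.1534]
orientation: [179.7, -0.2, 90.0]
wrist_force: [0.9, 0.4, 0.2]
gripper_width: 0.0852
grasp_force: 0.0
```

>>> {"op": "step_arm", "data": {"rows": [[-0.1,0,-0.4,0,0,0],[-0.4,0,-0.5,0,0,0],[-0.7,0,-0.5,0,0,0],[-1,0,-0.5,0,0,0]]}}

```text
clock: 25.77
position: [0.4471, 0.1385, 0.1996]
orientation: [179.9, -0.0, 90.1]
wrist_force: [0.2, 0.3, 0.5]
gripper_width: 0.0854
grasp_force: 0.0
```

>>> {"op": "step_arm", "data": {"rows": [[-0.33,0,0,0,0,0],[-0.67,0,0,0,0,0],[-1,0,0,0,0,0]]}}

```text
clock: 26.02
position: [0.4463, 0.0377, 0.1987]
orientation: [-180.0, 0.0, 90.0]
wrist_force: [0.8, 0.1, -0.5]
gripper_width: 0.0855
grasp_force: 0.0
```

>>> {"op": "step_arm", "data": {"rows": [[-0.33,0,0,0,0,0],[-0.67,0,0,0,0,0],[-1,0,0,0,0,0]]}}

```text
clock: 26.27
position: [0.4463, -0.0624, 0.1987]
orientation: [-180.0, 0.0, 90.0]
wrist_force: [0.7, -0.6, -0.3]
gripper_width: 0.0854
grasp_force: 0.0
```

>>> {"op": "step_arm", "data": {"rows": [[-0.33,0,0,0,0,0],[-0.6,0.2,0,0,0,0],[-0.91,0.5,0,0,0,0],[-0.91,0.9,0,0,0,0],[-0.91,0.9,0,0,0,0]]}}

```text
clock: 26.68
position: [0.5421, -0.154, 0.1968]
orientation: [179.9, -0.0, 89.9]
wrist_force: [-1.6, 1.7, -0.1]
gripper_width: 0.0857
grasp_force: 0.0
```

>>> {"op": "step_arm", "data": {"rows": [[0,0.25,0.2,0,0,0],[0,0.25,0.5,0,0,0],[0,0.25,0.8,0,0,0],[0,0.25,0.8,0,0,0],[0,0.25,0.8,0,0,0],[0,0.25,0.8,0,0,0]]}}

```text
clock: 27.18
position: [0.5622, -0.1518, 0.1205]
orientation: [180.0, 0.0, 90.0]
wrist_force: [-0.2, -0.5, 0.2]
gripper_width: 0.0854
grasp_force: 0.0
```

```bash
python3 - <<'E'
from h import *
s=status.get_state();print(s['position'])
W=wrist(); wdraw(W,[(.5624,-.1525,.0335,.038)],'pics/w5.png')
E
```

```text
[ 0.56219608 -0.15178025  0.12050002]
```

View pics/w5.png

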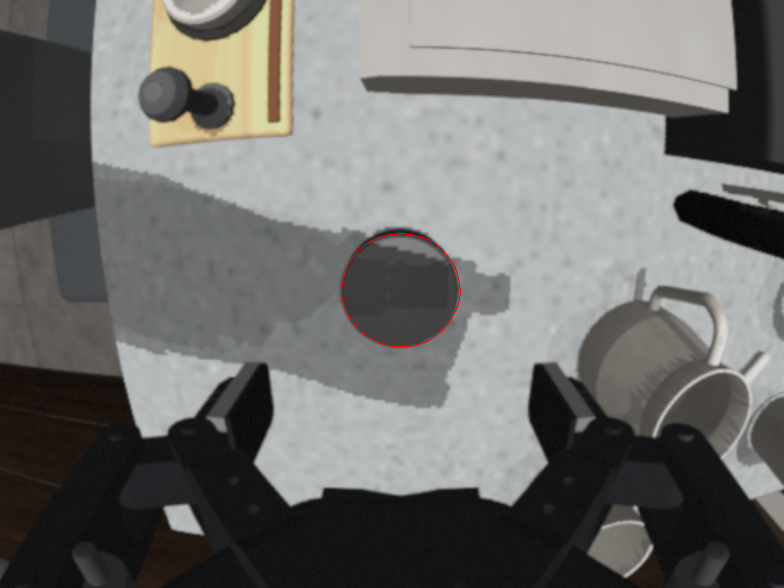

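The distributor at (400,290) matches its circle and is centred between the fingers, so I descend.

>>> {"op": "step_arm", "data": {"rows": [[-0.007,0,0.3,0,0,0],[-0.007,0,0.6,0,0,0],[-0.007,0,0.8,0,0,0],[-0.007,0,0.9,0,0,0],[-0.007,0,0.98,0,0,0],[-0.007,0,0.98,0,0,0],[-0.007,0,0.98,0,0,0]]}}

```text
clock: 27.82
position: [0.5627, -0.1528, 0.0226]
orientation: [179.9, 0.0, 90.0]
wrist_force: [0.4, -0.0, 0.1]
gripper_width: 0.0854
grasp_force: 0.0
```

>>> {"op": "step_arm", "data": {"rows": [[0,0,0.02,0,0,0],[0,0,0.02,0,0,0]]}}

```text
clock: 27.98
position: [0.5627, -0.1528, 0.0203]
orientation: [179.9, 0.0, 90.0]
wrist_force: [-0.2, 1.2, 0.2]
gripper_width: 0.0854
grasp_force: 0.0
```

>>> {"op": "step_arm", "data": {"rows": [[0,0,0,0,0,0],[0,0,0,0,0,0],[0,0,0,0,0,0],[0,0,0,0,0,0],[0,0,0,0,0,0],[0,0,0,0,0,0],[0,0,0,0,0,0]], "hand": 0, "force": 45}}

```text
clock: 28.57
position: [0.562, -0.1526, 0.0196]
orientation: [180.0, 0.0, 90.0]
wrist_force: [1.1, 0.4, -0.4]
gripper_width: 0.0005
grasp_force: 0.1
```

>>> {"op": "step_arm", "data": {"rows": [[0,0,-0.15,0,0,0],[0,0,-0.4,0,0,0],[0,0,-0.7,0,0,0],[0,0,-1,0,0,0],[0,0,-1,0,0,0]]}}

```text
clock: 28.98
position: [0.5647, -0.1533, 0.1249]
orientation: [179.6, 0.1, 90.0]
wrist_force: [0.9, 0.3, 0.2]
gripper_width: 0.0
grasp_force: 0.0
```

>>> {"op": "step_arm", "data": {"rows": [[0,0,-0.3,0,0,0],[0,-0.2,-0.6,0,0,0],[0,-0.5,-0.8,0,0,0],[0,-0.8,-0.8,0,0,0],[0,-1,-0.8,0,0,0]]}}

```text
clock: 29.4
position: [0.4603, -0.1525, 0.2004]
orientation: [179.9, 0.0, 90.0]
wrist_force: [0.3, 0.4, -0.0]
gripper_width: -0.0001
grasp_force: 0.0
```

The gripper shut empty, because wide-open pads sit farther back and closed just above the puck. I'll look at where the puck is now.

>>> {"op": "step_arm", "data": {"rows": [[0,0,0,0,0,0],[0,0,0,0,0,0],[0,0,0,0,0,0],[0,0,0,0,0,0],[0,0,0,0,0,0],[0,0,0,0,0,0]], "hand": 1}}

```text
clock: 29.9
position: [0.4624, -0.1524, 0.1988]
orientation: [-180.0, -0.0, 90.0]
wrist_force: [1.0, -0.4, -0.1]
gripper_width: 0.0722
grasp_force: 0.0
```

```bash
python3 - <<'E'
from loc import *
s=status.get_state();print(s['position'],s['gripper_width'])
for n in ("top","scene"):
    vision.grab_frame(n); print(n,fit(n,'distributor',(.562,-.152)))
W=wrist(); wdraw(W,[(.5624,-.1525,.0335,.038)],'pics/w6.png')
E
```

```text
[ 0.46236847 -0.15244671  0.19884544] 0.07216771329645805
top (array([ 0.56320871, -0.15195222]), 0.65, np.float64(0.93))
scene (array([ 0.56140281, -0.15183864]), 0.64, np.float64(0.95))
```

View pics/w6.png

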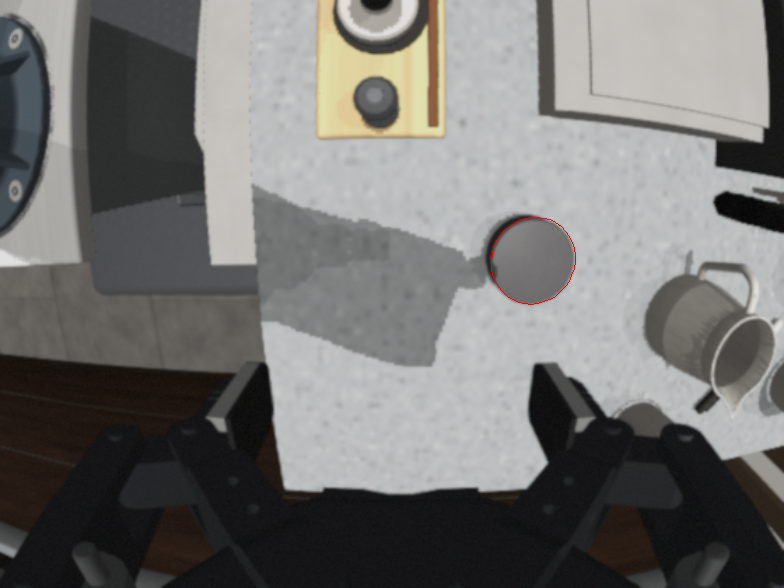

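The puck stands unmoved at (533,260), so I retry about 9 mm deeper.

>>> {"op": "step_arm", "data": {"rows": [[0,0.3,0,0,0,0],[0,0.6,0,0,0,0],[0,0.9,0.2,0,0,0],[0,1,0.5,0,0,0],[0,1,0.8,0,0,0],[0,1,0.8,0,0,0],[0,1,0.8,0,0,0],[0,1,0.8,0,0,0]], "hand": 1}}

```text
clock: 30.82
position: [0.5622, -0.1527, 0.1208]
orientation: [179.9, 0.0, 90.0]
wrist_force: [-0.3, -0.1, 0.3]
gripper_width: 0.0857
grasp_force: 0.0
```

>>> {"op": "step_arm", "data": {"rows": [[0,0,0.3,0,0,0],[0,0,0.6,0,0,0],[0,0,0.8,0,0,0],[0,0,0.9,0,0,0],[0,0,0.98,0,0,0],[0,0,0.98,0,0,0],[0,0,0.98,0,0,0]]}}

```text
clock: 31.4
position: [0.5627, -0.1528, 0.0228]
orientation: [179.9, 0.0, 90.0]
wrist_force: [0.2, -0.3, 0.2]
gripper_width: 0.0855
grasp_force: 0.0
```

>>> {"op": "step_arm", "data": {"rows": [[0,0,0.05,0,0,0],[0,0,0.1,0,0,0],[0,0,0.12,0,0,0],[0,0,0.12,0,0,0]]}}

```text
clock: 31.73
position: [0.5616, -0.1525, 0.009]
orientation: [-180.0, -0.0, 90.0]
wrist_force: [-0.7, -0.1, -0.1]
gripper_width: 0.0853
grasp_force: 0.0
```

>>> {"op": "step_arm", "data": {"rows": [[0,0,0,0,0,0],[0,0,0,0,0,0],[0,0,0,0,0,0],[0,0,0,0,0,0],[0,0,0,0,0,0],[0,0,0,0,0,0],[0,0,0,0,0,0]], "hand": 0.6, "force": 45}}

```text
clock: 32.32
position: [0.5618, -0.1526, 0.0103]
orientation: [180.0, 0.0, 90.0]
wrist_force: [-3.4, 1.2, 9.0]
gripper_width: 0.0619
grasp_force: 46.7
```

>>> {"op": "step_arm", "data": {"rows": [[0,0,-0.05,0,0,0],[0,0,-0.12,0,0,0],[0,0,-0.2,0,0,0],[0,0,-0.2,0,0,0]], "hand": 0.5}}

```text
clock: 32.65
position: [0.5628, -0.1528, 0.0311]
orientation: [179.9, 0.0, 90.0]
wrist_force: [0.0, 0.6, -2.9]
gripper_width: 0.0616
grasp_force: 49.5
```

```bash
python3 - <<'E'
from h import *
s=status.get_state();print(s['position'],s['gripper_width'],s['wrist_force'])
im=vision.grab_frame('scene')[200:330,290:450]; W=wrist()[0]
a=cv2.resize(im,None,fx=2.5,fy=2.5,interpolation=2);b=W[200:,150:450]
o=np.zeros((325,800,3),np.uint8);o[:,:400]=a;o[:220,420:720]=b;cv2.imwrite('pics/g7.png',o[:,:,::-1])
E
```

```text
[ 0.56284424 -0.15280768  0.03108265] 0.06162165325045349 [ 0.03381492  0.63441324 -2.93881798]
```

View pics/g7.png

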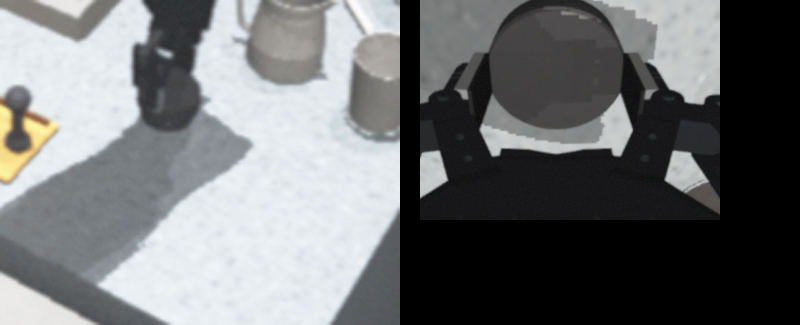

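```bash
python3 - <<'E'
from h import *
W=wrist()
for x,y,z in ((.5628,-.1528,.059),(.5628,-.1528,.040)):
    P=np.array([wproj(W,(x+.0335*np.cos(b),y+.0335*np.sin(b),z)) for b in np.linspace(0,6.28,60)])
    print(z,P.min(0).round(1),P.max(0).round(1))
wdraw(W,[(.5628,-.1528,.0335,.059),(.5628,-.1528,.029,.021)],'pics/w8.png')
E
```

```text
0.059 [216.6 206.3] [358.8 331.9]
0.04 [223.6 195.5] [351.4 311.4]
```

View pics/w8.png

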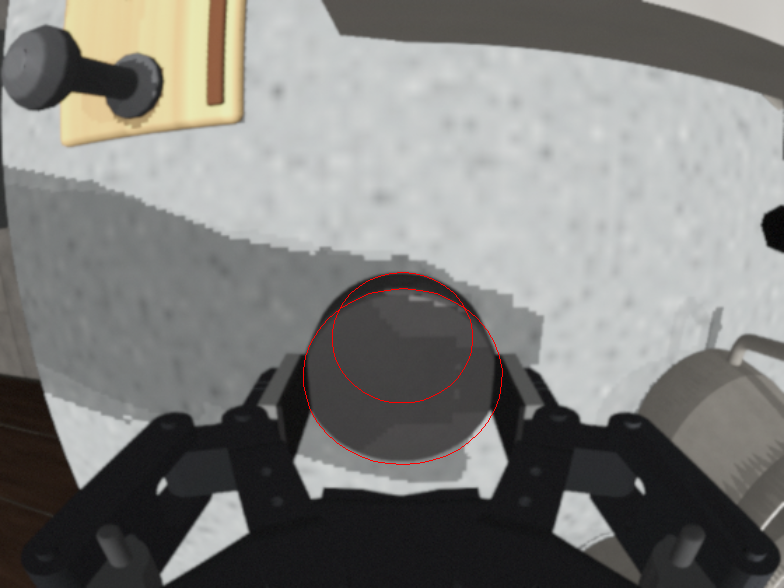

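The puck is held level and centred (400,375), within about 1 mm. I carry it on to the end pad.

>>> {"op": "step_arm", "data": {"rows": [[0,0,-0.2,0,0,0],[0,0,-0.5,0,0,0],[0,-0.1,-0.8,0,0,0],[0,-0.3,-1,0,0,0],[0,-0.5,-1,0,0,0]]}}

```text
clock: 33.22
position: [0.5138, -0.1531, 0.133]
orientation: [179.7, 0.1, 90.0]
wrist_force: [0.4, -0.6, -2.9]
gripper_width: 0.0619
grasp_force: 50.6
```

>>> {"op": "step_arm", "data": {"rows": [[0,-0.3,-0.3,0,0,0],[0,-0.5,-0.6,0,0,0],[0.2,-0.6,-0.7,0,0,0],[0.5,-0.64,-0.7,0,0,0],[0.8,-0.64,-0.7,0,0,0]]}}

```text
clock: 33.63
position: [0.447, -0.0723, 0.2002]
orientation: [179.9, 0.0, 89.8]
wrist_force: [0.9, 0.2, -3.4]
gripper_width: 0.0618
grasp_force: 51.3
```

>>> {"op": "step_arm", "data": {"rows": [[0.33,0,0,0,0,0],[0.67,0,0,0,0,0],[1,0,0,0,0,0]]}}

```text
clock: 33.88
position: [0.4473, 0.0289, 0.1992]
orientation: [-180.0, 0.0, 90.0]
wrist_force: [0.6, 0.6, -3.5]
gripper_width: 0.0617
grasp_force: 51.3
```

>>> {"op": "step_arm", "data": {"rows": [[0.33,0,0,0,0,0],[0.67,0,0,0,0,0],[1,0,0,0,0,0]]}}

```text
clock: 34.13
position: [0.4473, 0.1291, 0.1991]
orientation: [-180.0, 0.0, 90.0]
wrist_force: [0.1, -0.2, -3.2]
gripper_width: 0.0616
grasp_force: 51.3
```

>>> {"op": "step_arm", "data": {"rows": [[0.33,0,0,0,0,0],[0.67,0,0,0,0,0],[1,0,0,0,0,0]]}}

```text
clock: 34.38
position: [0.4474, 0.2292, 0.199]
orientation: [-180.0, 0.0, 90.0]
wrist_force: [1.5, -0.5, -2.9]
gripper_width: 0.0618
grasp_force: 51.3
```

>>> {"op": "step_arm", "data": {"rows": [[0.33,0,0,0,0,0],[0.67,0,0,0,0,0],[0.9,0,0,0,0,0],[0.9,0,0,0,0,0],[0.9,0,0,0,0,0],[0.9,0,0,0,0,0]]}}

```text
clock: 34.88
position: [0.4475, 0.317, 0.1987]
orientation: [-179.9, 0.1, 90.0]
wrist_force: [-0.2, 0.2, -2.8]
gripper_width: 0.0618
grasp_force: 51.2
```

>>> {"op": "step_arm", "data": {"rows": [[0.15,-0.01,0,0,0,0],[0.22,-0.01,0.1,0,0,0],[0.22,-0.01,0.4,0,0,0],[0.22,-0.01,0.7,0,0,0],[0.22,-0.01,0.95,0,0,0],[0.22,-0.01,0.95,0,0,0],[0.22,-0.01,0.95,0,0,0]]}}

```text
clock: 35.47
position: [0.4461, 0.3386, 0.1033]
orientation: [-179.9, 0.1, 90.0]
wrist_force: [0.0, 0.4, -3.0]
gripper_width: 0.0616
grasp_force: 51.3
```

>>> {"op": "step_arm", "data": {"rows": [[0,0,0.2,0,0,0],[0,0,0.4,0,0,0],[0,0,0.6,0,0,0],[0,0,0.7,0,0,0],[0,0,0.7,0,0,0],[0,0,0.7,0,0,0]]}}

```text
clock: 35.97
position: [0.4475, 0.3398, 0.0354]
orientation: [180.0, -0.0, 90.0]
wrist_force: [0.2, 0.3, -2.5]
gripper_width: 0.0614
grasp_force: 51.3
```

>>> {"op": "step_arm", "data": {"rows": [[0,-0.005,0.03,0,0,0],[0,-0.005,0.06,0,0,0],[0,-0.005,0.08,0,0,0],[0,-0.005,0.08,0,0,0],[0,-0.005,0.08,0,0,0]]}}

```text
clock: 36.38
position: [0.4465, 0.3395, 0.0264]
orientation: [180.0, 0.0, 90.0]
wrist_force: [0.4, -0.4, -3.3]
gripper_width: 0.0618
grasp_force: 51.3
```

>>> {"op": "step_arm", "data": {"rows": [[0,0,0.01,0,0,0],[0,0,0.015,0,0,0],[0,0,0.015,0,0,0]]}}

```text
clock: 36.63
position: [0.4465, 0.3396, 0.0248]
orientation: [180.0, -0.0, 90.0]
wrist_force: [0.3, -0.2, -2.4]
gripper_width: 0.0618
grasp_force: 51.5
```

>>> {"op": "step_arm", "data": {"rows": [[0,0,0.005,0,0,0],[0,0,0.01,0,0,0],[0,0,0.01,0,0,0],[0,0,0.01,0,0,0]]}}

```text
clock: 36.97
position: [0.4465, 0.34, 0.0245]
orientation: [180.0, -0.1, 90.0]
wrist_force: [-2.8, 1.2, 5.0]
gripper_width: 0.0616
grasp_force: 53.1
```

Contact. I release, rise, and back off toward the robot so I can check.

>>> {"op": "step_arm", "data": {"rows": [[0,0,0,0,0,0],[0,0,0,0,0,0],[0,0,0,0,0,0],[0,0,0,0,0,0],[0,0,0,0,0,0],[0,0,0,0,0,0]], "hand": 1}}

```text
clock: 37.47
position: [0.4464, 0.3394, 0.0237]
orientation: [-180.0, 0.0, 90.0]
wrist_force: [-0.2, -0.2, -0.6]
gripper_width: 0.0853
grasp_force: 0.0
```

>>> {"op": "step_arm", "data": {"rows": [[0,0,-0.2,0,0,0],[0,0,-0.5,0,0,0],[0,0,-0.8,0,0,0],[0,0,-1,0,0,0],[0,0,-1,0,0,0]]}}

```text
clock: 37.88
position: [0.4484, 0.3409, 0.1282]
orientation: [179.7, -0.2, 90.0]
wrist_force: [-0.8, 0.7, 0.4]
gripper_width: 0.0852
grasp_force: 0.0
```

>>> {"op": "step_arm", "data": {"rows": [[0,0,-0.3,0,0,0],[0,-0.2,-0.6,0,0,0],[0,-0.5,-0.9,0,0,0],[0,-0.8,-0.9,0,0,0],[0,-1,-0.9,0,0,0],[0,-1,-0.9,0,0,0]]}}

```text
clock: 38.38
position: [0.3433, 0.3391, 0.2141]
orientation: [-180.0, 0.0, 90.1]
wrist_force: [1.6, 0.4, -0.7]
gripper_width: 0.0854
grasp_force: 0.0
```

>>> {"op": "step_arm", "data": {"rows": [[0.3,-0.2,0,0,0,0],[0.6,-0.3,0,0,0,0],[1,-0.3,0,0,0,0],[1,-0.3,0,0,0,0],[1,-0.3,0,0,0,0]]}}

```text
clock: 38.8
position: [0.3163, 0.4409, 0.2122]
orientation: [-179.9, 0.1, 90.1]
wrist_force: [0.4, 0.0, -0.4]
gripper_width: 0.0855
grasp_force: 0.0
```

```bash
python3 - <<'E'
from loc import *
for t in H: H[t]=[(r,z+.014) for r,z in H[t]]
E=[('tamper',.0388),('tablet_jar',.1388),('shot_glass',.2388),('distributor',.3388)]
for n in ("top","scene"):
    im=vision.grab_frame(n)
    for t,y in E:
        try: print(n,t,fit(n,t,(.4465,y)))
        except Exception as e: print(n,t,e)
    if n=='top': a=cv2.resize(im[150:280,180:440],(800,400),interpolation=2)
    else: b=cv2.resize(im[180:270,160:320],(356,200),interpolation=2); b2=cv2.resize(im[180:330,150:480],(440,200),interpolation=2)
o=np.zeros((600,800,3),np.uint8);o[:400]=a;o[400:,:356]=b;o[400:,360:]=b2
cv2.imwrite('pics/f9.png',o[:,:,::-1])
E
```

```text
top tamper (array([0.44782437, 0.03844261]), 0.5, np.float64(0.85))
top tablet_jar (array([0.44511231, 0.1386378 ]), 0.72, np.float64(0.88))
top shot_glass (array([0.44538866, 0.23929258]), 0.65, np.float64(0.91))
top distributor (array([0.44770754, 0.34004941]), 0.8, np.float64(0.95))
scene tamper (array([0.44789072, 0.0419771 ]), 0.84, np.float64(0.87))
scene tablet_jar (array([0.44333369, 0.1415647 ]), 0.72, np.float64(0.94))
scene shot_glass (array([0.44489367, 0.24140807]), 0.66, np.float64(0.84))
scene distributor (array([0.44746263, 0.34175301]), 0.55, np.float64(0.93))
```

View pics/f9.png

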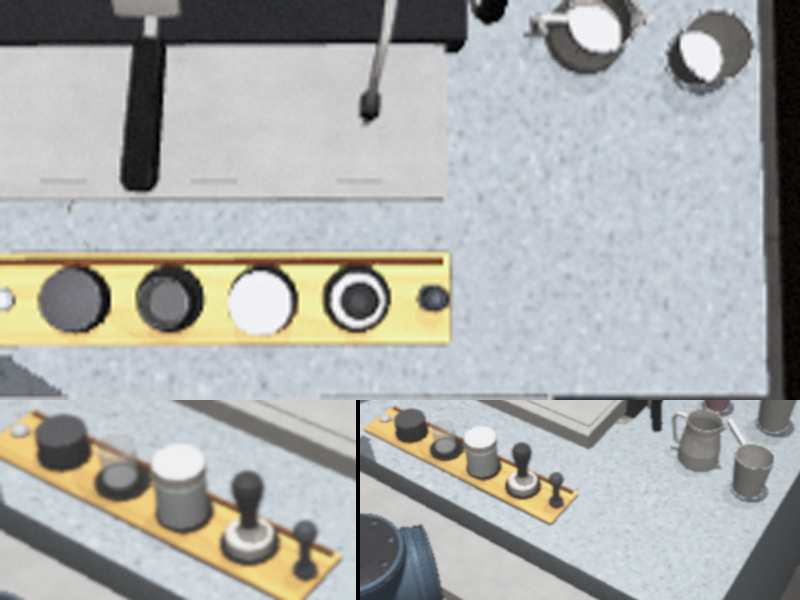

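The final view shows, from the peg end, the tamper (358,298), jar (262,300), glass (170,297) and distributor (75,300). Each stands upright within about 3 mm of its pad centre, and the pitcher and cup look unmoved.

```bash
python3 -c "from plant import close_job; print(close_job())"
```

```text
the job is handed in; nothing more can be done
None
```

The job is handed in: from the peg end the row is tamper, tablet jar, shot glass, distributor, each upright within about 3 mm of its pad centre, with nothing knocked over and about 39 s used.

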